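# Screw the lock ring onto the irrigation header's stud until it bears on the seal

### The job

Take the black ribbed lock ring from the bench and screw it clockwise onto the threaded stud of the grey irrigation header, feeling and counting the turns, until the resistance rises because it presses firmly on the sprung seal at the stud's foot. Stop there: do not overtighten and crush the seal. Then let go and leave the ring on the stud, and leave the other things on the bench where they are.

Things in the scene. Friction and masses are not known exactly. Their poses are not given: they have to be found in the camera images.
- ring: Black ribbed lock ring lying flat on the bench the right way up: 60 mm outside diameter, 30 mm tall, open bore of 39 mm, 55 to 90 g. Origin at the centre of its underside, z up its axis. Any yaw suits for gripping. Short lugs stand into the lower part of its bore. Put it on as it lies, not turned over. Grip it by its top 15 mm, so that the fingers stay clear of the header.
- header: Grey plastic irrigation header fixed on the bench: a block 130 x 100 x 40 mm high with an upright threaded stud in its middle. Origin at the centre of the block's underside, z up along the stud's axis. The ring set down level stops on the thread, its underside 62 to 71 mm above this origin. If above 65 mm, a lug may stand against a thread's end and jam: lift 8 mm, turn 0.8 rad clockwise, set down again.
- stud_top (a point): Centre of the stud's tip, on its axis, 86 mm above the header's origin. Core 28 mm thick, the last 6 mm tapering to 18 mm. Right-hand thread (clockwise from above screws down), crest 36 mm, two starts, 16 mm of travel a turn. The ring has 1.5 mm axial and 1.2 mm sideways play on it. Follow its travel, bearing down by a few newtons only: pushed down within the play, the ring springs back up when let go.
- seat: Round flange, 66 mm across, on the header's block at the stud's foot, carrying a sprung black rubber seal ring, 58 mm across. Origin on the stud's axis, 40 mm above the header's origin. The seal's unloaded top lies 12 to 18 mm above this origin: different every time and not measured, so from setting down it takes anything from 0.1 to 1.4 turns until it touches. Feel for it.
- seal_mid (a point): Point on the stud's axis, 15 mm above the seat's origin: mean height of the seal's top. The seal yields 1 mm for each 5 N, so once touched the load grows by about 12 N per 0.2 turn, and the turning moment, read just after a turn, by about 0.015 N m per N. Properly tight is 5 to 20 N on the seal (aim at 10 to 12 N); the thread keeps it so when let go. Above 26 N the seal is crushed.
- sleeve: Grey plain pipe sleeve, 46 mm outside diameter, 45 mm tall, smooth bore, standing on the bench near the ring. Origin at the centre of its underside. Not to be disturbed.
- elbow: Black pipe elbow standing on the bench near the ring, 50 mm tall, 42 mm foot, outlet reaching 36 mm to its own +x. Origin at the centre of its foot. Not to be disturbed.
- pot: Terracotta plant pot, 90 mm across, 85 mm tall, behind the header. Origin at the centre of its underside. Not to be disturbed.
- feed: White closed bottle, 64 mm across, 170 mm tall, to the left. Origin at the centre of its underside. Not to be disturbed.
- dibber: Wooden dibber lying on the bench to the left, 140 mm long, 28 mm square handle. Origin under the end of the handle. Not to be disturbed.
- driver: Screwdriver with a black handle lying on the bench beyond the fittings. Origin near its middle. Not to be disturbed.
- saucer: Terracotta saucer, 120 mm across, 20 mm tall, at the bench's far side. Origin at the centre of its underside. Not to be disturbed.
Mind the look-alikes: they are no part of the job. What is shaped like the ring but pink, purple or red is not meant.

How it is judged (in metres and radians):
On the way, in this order (a step that is already met when the one before it is completed fails the run):
1. the ring sits level on the stud, its lugs on the thread and still above the seal (horizontal distance between ring and header below 0.004 m and angle between ring's own z axis and vertical below 0.12 rad and z of ring in the frame of header between 0.055 and 0.074 m), for 0.2 s.
2. the ring, screwed down, presses the seal with 5 N or more (horizontal distance between ring and header below 0.004 m and angle between ring's own z axis and vertical below 0.12 rad and contact force between ring and seat above 5 N), for 0.3 s.
At the end, for the whole second after the job is handed in: The ring is on the stud, released and at rest, within 4 mm of its axis and 0.12 rad of level, its underside less than 62.5 mm above the header's origin, held down by the thread so that it presses the seal with 5 to 20 N (all of step 2 and z of ring in the frame of header below 0.0625 m and contact force between ring and seat below 20 N and linear speed of ring below 0.01 m/s and contact force between the fingers and ring below 0.1 N); the robot touches nothing.
It fails at once if the seal is crushed (more than 26 N from the ring) (contact force between ring and seat above 26 N).
It fails at once if the ring is forced onto the stud (more than 60 N between them) (contact force between ring and header above 60 N).
It fails at once if another thing on the bench is pushed more than 30 mm (distance of any of sleeve, elbow, pot, feed, dibber, driver, saucer from where it was at the start of the episode above 0.03 m).
It also fails if it takes over 72 s, if anything falls off the work surface, if the arm or the gripper's body presses on something with over 40 N, if the wrist force passes 120 N, or if a joint passes its speed limit or range.

### The arm

A 6-joint arm with a two-finger parallel gripper is mounted at the origin on the work surface. World frame = base frame: x ahead of the robot, y to its left, z up, the work surface at z = 0. Lengths are in m, angles in degrees, forces in N, time in s.
With the tool pointing down it reaches from about 0.4 to 0.825 m from the base axis. Payload 7 kg.
Tool frame: the origin (TCP) lies midway between the tips of the shut fingers; the grasp point (between the pads) lies 19 mm behind it; x points along the fingers, z is the direction in which the jaws open and shut, and the axes are right-handed (so a half turn about x gives the same grasp; the last joint's range is limited). The gripper opens to 88 mm and grips with 3 to 60 N. Pads are 19 mm wide; open, the fingers measure 130 mm over their backs; the gripper's body (78 mm by 193 mm) begins 47 mm behind the grasp point.
Start: joints at [-54.483, 20.546, 0.682, 0, -70.136, -16.507], TCP at [0.22, -0.638, 0.203] pointing down, gripper open.
Joint ranges: [-176.03, 176.03], [-82.01, 121.73], [-58.28, 71.71], [-173.87, 95.51], [-174.79, -0.11], [-173.66, 173.66]. Speed limits (degrees/s): [136.94, 136.94, 172.46, 180, 180, 180].

### API

Orientations are given as [roll, pitch, yaw] about the fixed x, y, z axes, in that order (R = Rz(yaw) Ry(pitch) Rx(roll)).
In Python, from plant import get_state, capture, close_job gives the robot as it stands.
- The arm moves only by the tool play_rows, never from a script. Its argument "series" is one flat list of numbers, 4 for each row, row after row: the shift along the tool's x, y, z in m, then the turn about the tool's x in rad. In form: [tx, ty, tz, spin, tx, ty, tz, spin, ...]. A call has exactly 5 rows; each row shifts and turns the commanded pose from where the row before left it, along the tool's axes as they then stand; what a row does not reach is not made up. A row lasts 1/12 s, in which the tool goes at most 41.7 mm and 7.16 degrees, less where a joint would pass 70% of its speed; a pose out of reach is approached as far as the arm can. A call is refused whole if a number of a shift passes 0.0417 or a number of a turn 0.125, either way. A call with a gripper value outside its range is refused whole. "jaw" is the opening in per cent of the stroke, from 0 (shut) to 100 (fully open), set as the call begins (left out, the last holds). The fingers move at their own pace and stop on an object; "squeeze" is the grip in N (left out, the last holds). Time passes only in rows, so rows that do not move let the fingers close, or fill a call up. It gives the time, the measured TCP pose, the force and the opening at its end, in the units of the state.
- get_state(): the state, without advancing time (a new reading comes with each control period).
- capture(name): name is "scene" or "top" or "wrist"; returns a dict with "img" (384x512x3 uint8, blue, green, red), "K" (3x3 intrinsics, pixels), "world_from_camera" (4x4, takes a point from camera to world coordinates). Camera axes: x right, y down, z forward; pixel columns grow to the right and rows downward; lengths in m; the calibration is good to about 2 mm. A picture is of the moment at which its call begins. There is no depth.
- close_job(): hands the job in, once; it reports no verdict.
The state is a dict: "time_s": time; "joints": joint angles; "qd": joint speeds; "joint_torque": joint torques, N m; "tcp_pos": TCP position; "eef_rot": TCP orientation; "contact_force": force on the tool from outside, world axes, zero at the start; "moment": the same for the moment, N m; "gripper_width": finger opening in m.
Only numpy, scipy, OpenCV 4.12 (cv2) and the standard library are available. Lean on these libraries where they do the work, as an engineer would, in place of code of your own. Each camera call takes 0.05 s, during which the arm holds its last target.

## Working session

There is one attempt and no reset: what is moved stays moved. The work goes in short steps, Python scripts to look and compute and a tool call to move; the robot and the scene stay as the last step left them, time stands still between calls to the robot, and variables do not carry over. Pictures are saved under pics/ and viewed, and the job is handed in when it is done.

Besides the shell and the picture viewer there is one more tool, called after "Emit:" in YAML: its name, and indented under it one key for each argument. play_rows: Moves the arm, as the interface text tells. Its arguments: {"type":"object","properties":{"series":{"type":"array","items":{"type":"number"}},"jaw":{"type":"number"},"squeeze":{"type":"number"}},"required":["series"]}

```bash
ls; mkdir -p pics
python3 - <<'E'
from plant import *
import cv2
s=get_state();print(s)
for n in ["scene","top","wrist"]:
    c=capture(n);cv2.imwrite(f"pics/{n}0.png",c["img"]);print(n,c["K"],c["world_from_camera"])
E
```

```text
pics
{'time_s': 0.0, 'joints': array([-5.44812080e+01,  2.05906818e+01,  6.34187217e-01, -2.10006141e-02,
       -7.01363223e+01, -1.65066232e+01]), 'qd': array([-0.0973277 , -0.06339708,  0.05045401,  0.04466553,  0.0840362 ,
        0.00303185]), 'joint_torque': array([-9.59420795e-04, -5.82715702e+01,  2.93039507e+01,  6.99655920e+00,
        6.93778595e-03, -1.15162370e-04]), 'tcp_pos': array([ 0.2196942 , -0.63768579,  0.2024316 ]), 'eef_rot': array([  4.50043912,  89.90510605, 113.5054562 ]), 'contact_force': array([ 0.3807251 , -0.12290837,  0.62320336]), 'moment': array([-0.0433043 ,  0.00710117, -0.01150034]), 'gripper_width': 0.0875766906307752}
scene [[432.84693569   0.         257.18765117]
 [  0.         432.84693569 184.00645028]
 [  0.           0.           1.        ]] [[-0.24505609  0.83000755 -0.50103391  1.2087023 ]
 [ 0.96945037  0.20410397 -0.13604245  0.20760367]
 [-0.01065325 -0.51906554 -0.85466805  1.08763274]
 [ 0.          0.          0.          1.        ]]
top [[423.65871733   0.         248.93250403]
 [  0.         423.65871733 191.28845199]
 [  0.           0.           1.        ]] [[ 0.08086849 -0.97586537  0.20284738  0.40578622]
 [-0.99670857 -0.08033535  0.01087432  0.02226095]
 [ 0.00568394 -0.20305911 -0.97914998  1.17206932]
 [ 0.          0.          0.          1.        ]]
wrist [[326.96103476   0.         254.2757868 ]
 [  0.         326.96103476 188.94614467]
 [  0.           0.           1.        ]] [[-0.32645667  0.9166643   0.2305485   0.1587106 ]
 [ 0.9452107   0.31616578  0.08133843 -0.65818655]
 [ 0.00166849  0.24447039 -0.96965532  0.38450758]
 [ 0.          0.          0.          1.        ]]
```

View pics/scene0.png

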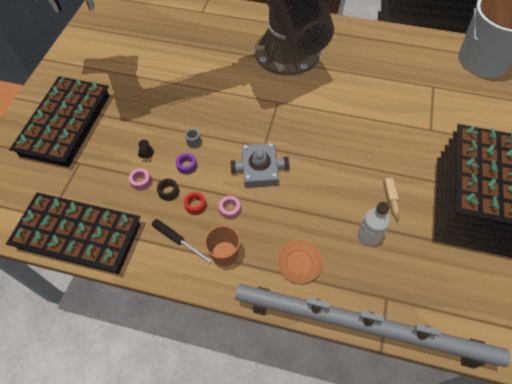

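View pics/top0.png

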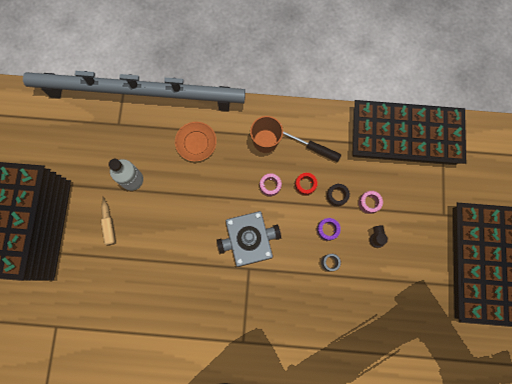

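View pics/wrist0.png

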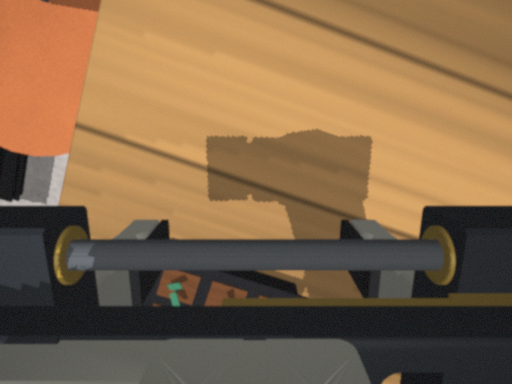

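Run:
```python
import cv2,numpy as np
t=cv2.imread('pics/top0.png');s=cv2.imread('pics/scene0.png')
a=cv2.resize(t[130:290,200:400],None,fx=4,fy=4,interpolation=cv2.INTER_CUBIC)
b=cv2.resize(s[120:240,110:310],None,fx=4,fy=4,interpolation=cv2.INTER_CUBIC)
cv2.imwrite('pics/ta.png',a[:600]);cv2.imwrite('pics/sb.png',b)
```

```text
(no output)
```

View pics/ta.png

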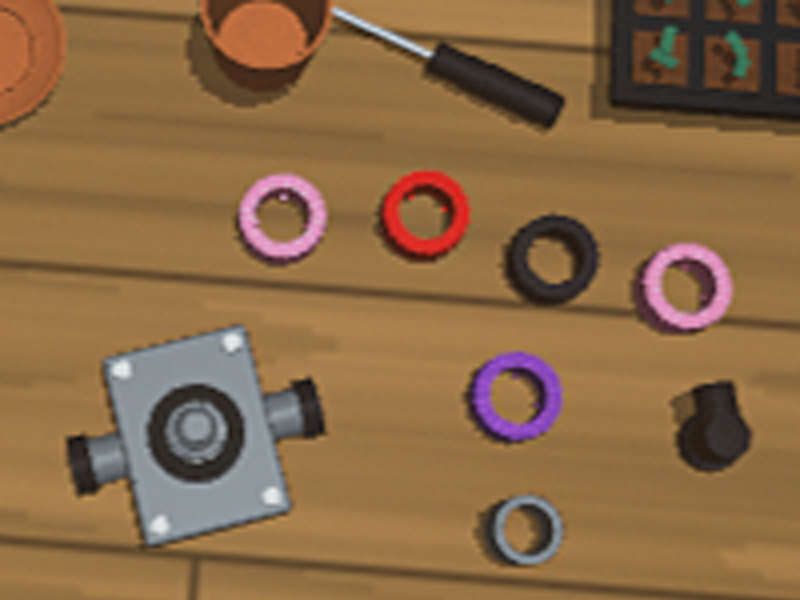

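View pics/sb.png

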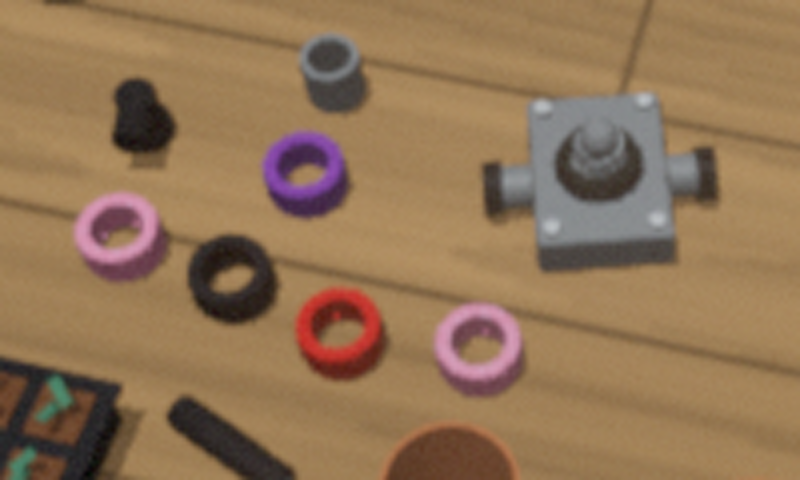

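```bash
cat > h.py <<'E'
import numpy as np,cv2
def ray(c,u,v):
    T=c["world_from_camera"];d=T[:3,:3]@np.linalg.solve(c["K"],[u,v,1.]);return T[:3,3],d
def plane(c,u,v,z):
    o,d=ray(c,u,v);return o+d*(z-o[2])/d[2]
def proj(c,p):
    T=c["world_from_camera"];q=c["K"]@(T[:3,:3].T@(np.asarray(p)-T[:3,3]));return q[:2]/q[2]
def tri(rs):
    A=0;b=0
    for o,d in rs:
        d=d/np.linalg.norm(d);M=np.eye(3)-np.outer(d,d);A=A+M;b=b+M@o
    return np.linalg.solve(A,b)
def crop(img,u,v,w,h,f,name):
    x=int(u-w/2);y=int(v-h/2);cv2.imwrite(name,cv2.resize(img[max(y,0):y+h,max(x,0):x+w],None,fx=f,fy=f,interpolation=cv2.INTER_CUBIC))
E
python3 - <<'E'
from plant import *
from h import *
t=capture("top");s=capture("scene")
f=lambda x,y,ox,oy:((x+.5)/4-.5+ox,(y+.5)/4-.5+oy)
T={'ring':(553,258),'tip':(198,425),'red':(427,213),'pink':(687,285),'purple':(517,394),'drv':(548,105),'elb':(712,437),'sleeve':(527,527)}
S={'ring':(232,273),'tip':(600,135)}
for k,p in T.items(): print(k,plane(t,*f(*p,200,130),.03 if k!='tip' else .086))
for k,p in S.items(): print(k,plane(s,*f(*p,110,120),.03 if k!='tip' else .086), tri([ray(t,*f(*T[k],200,130)),ray(s,*f(*p,110,120))]))
for b in [(121,370),(233,342),(272,496),(159,525)]: print(plane(t,*f(*b,200,130),.042))
# black mask centroid of ring
for c,o,n in((t,(338,195),'t'),(s,(168,189),'s')):
    g=c["img"].max(2);x,y=o;m=(g[y-16:y+17,x-16:x+17]<75).astype(np.uint8)
    cs,_=cv2.findContours(m,cv2.RETR_EXTERNAL,cv2.CHAIN_APPROX_NONE);k=max(cs,key=cv2.contourArea)
    e=cv2.fitEllipse(k);print(n,e[0][0]+x-16,e[0][1]+y-16,e[1],plane(c,e[0][0]+x-16,e[0][1]+y-16,.018))
E
```

```text
ring [ 0.65452423 -0.20970784  0.03      ]
tip [0.51453498 0.02439595 0.086     ]
red [ 0.67911931 -0.12152615  0.03      ]
pink [ 0.64317411 -0.30218833  0.03      ]
purple [ 0.55862679 -0.18899265  0.03      ]
drv [ 0.76368822 -0.20201456  0.03      ]
elb [ 0.54029128 -0.32132402  0.03      ]
sleeve [ 0.4702992  -0.19942945  0.03      ]
ring [ 0.66216812 -0.20554225  0.03      ] [ 0.65661153 -0.21090932  0.01901699]
tip [0.52157412 0.03001801 0.086     ] [0.51510028 0.026324   0.0759685 ]
[0.5514857  0.07893812 0.042     ]
[0.57652936 0.00550716 0.042     ]
[ 0.47616843 -0.02806287  0.042     ]
[0.45124624 0.04476379 0.042     ]
t 337.27427864074707 194.73051071166992 (21.01218605041504, 22.956878662109375) [ 0.65528303 -0.21054414  0.018     ]
s 167.60898876190186 189.4451675415039 (19.956146240234375, 21.24782371520996) [ 0.66093897 -0.20843682  0.018     ]
```

```bash
cat >> h.py <<'E'
from scipy.spatial.transform import Rotation as Ro
def Rt(s): return Ro.from_euler('xyz',s["eef_rot"],degrees=True).as_matrix()
E
python3 - <<'E'
from plant import *
from h import *
s=get_state();R=Rt(s);print(R.round(3))
w=capture("wrist");print(proj(w,s["tcp_pos"]),proj(w,s["tcp_pos"]-[0,0,.18]))
print("cam in tool",R.T@(w["world_from_camera"][:3,3]-s["tcp_pos"]));print(R.T@w["world_from_camera"][:3,:3])
for v in(60,100,150,190):print(v,R.T@(plane(w,256,v,.03)-s["tcp_pos"]))
d=np.array([.656,-.21,.2])-s["tcp_pos"];print(R.T@d)
E
```

```text
[[-0.    -0.945 -0.326]
 [ 0.001 -0.326  0.945]
 [-1.     0.     0.001]]
[252.73994585 219.36935929] [253.31733668 165.65145961]
cam in tool [-0.18198614  0.06435844  0.00081528]
[[-1.83245007e-04 -2.44625684e-01  9.69617575e-01]
 [ 8.42168458e-04 -9.69617285e-01 -2.44625452e-01]
 [ 9.99999629e-01  7.71754945e-04  3.83693561e-04]]
60 [0.17292307 0.1102245  0.00259726]
100 [0.17291857 0.07091857 0.00268104]
150 [0.17291258 0.01847521 0.00279283]
190 [ 0.17290745 -0.02639404  0.00288847]
[ 0.00304729 -0.55182167  0.2625502 ]
```

Emit:
play_rows:
  series: [0,-0.0368,0.0175,0,0,-0.0368,0.0175,0,0,-0.0368,0.0175,0,0,-0.0368,0.0175,0,0,-0.0368,0.0175,0]
  jaw: 90
  squeeze: 25

```text
time_s: 0.72
tcp_pos: [0.3662, -0.4941, 0.2035]
eef_rot: [-147.4, 90.0, -38.4]
contact_force: [0.9, -0.8, -0.4]
gripper_width: 0.0783
```

Emit:
play_rows:
  series: [0,-0.0368,0.0175,0,0,-0.0368,0.0175,0,0,-0.0368,0.0175,0,0,-0.0368,0.0175,0,0,-0.0368,0.0175,0]

```text
time_s: 1.13
tcp_pos: [0.512, -0.3511, 0.2036]
eef_rot: [-127.6, 90.0, -18.6]
contact_force: [0.5, -0.9, 0.2]
gripper_width: 0.0789
```

Emit:
play_rows:
  series: [0,-0.0368,0.0175,0,0,-0.0368,0.0175,0,0,-0.0368,0.0175,0,0,-0.0368,0.0175,0,0,-0.0368,0.0175,0]

```text
time_s: 1.55
tcp_pos: [0.6574, -0.2084, 0.2035]
eef_rot: [-107.4, 90.0, 1.7]
contact_force: [0.1, -1.8, 0.3]
gripper_width: 0.0788
```

Emit:
play_rows:
  series: [0,0,0,-0.09,0,0,0,-0.09,0,0,0,-0.09,0,0,0,-0.09,0,0,0,-0.09]

```text
time_s: 1.97
tcp_pos: [0.6563, -0.2099, 0.2031]
eef_rot: [30.9, 90.0, 166.0]
contact_force: [-0.1, -0.4, 0.1]
gripper_width: 0.079
```

Run:
```python
from plant import *
from h import *
s=get_state();R=Rt(s);print(s["tcp_pos"],s["joints"],s["gripper_width"],s["contact_force"]);print(R.round(3))
w=capture("wrist");cv2.imwrite("pics/w1.png",w["img"]);np.savez("w1.npz",T=w["world_from_camera"],tcp=s["tcp_pos"],R=R)
print(proj(w,[.656,-.21,.03]))
```

```text
[ 0.65628996 -0.20990469  0.20309891] [-1.57671098e+00  2.18844888e+01  2.65453318e+00 -4.96221627e-03
 -7.07913065e+01 -4.33554731e+01] 0.07901698947724611 [-0.11834609 -0.43492268  0.11539016]
[[-0.    -0.706 -0.708]
 [ 0.    -0.708  0.706]
 [-1.     0.     0.   ]]
[254.03290357 166.2744434 ]
```

View pics/w1.png

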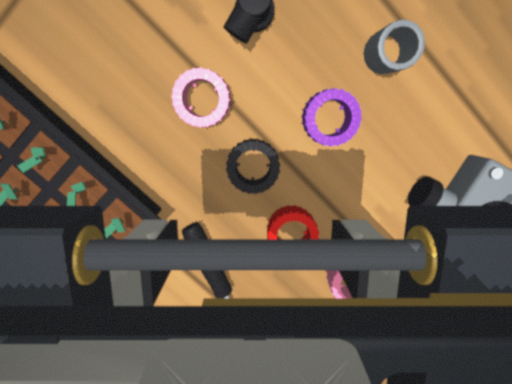

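Run:
```python
from plant import *
from h import *
s=get_state();R=Rt(s)
w=capture("wrist");img=w["img"]
g=img.max(2)
for th in(55,65,75):
    m=(g<th).astype(np.uint8);m[:130]=0;m[200:]=0;m[:,:215]=0;m[:,295:]=0
    cs,hh=cv2.findContours(m,cv2.RETR_CCOMP,cv2.CHAIN_APPROX_NONE)
    for k in cs:
        if cv2.contourArea(k)>150:
            e=cv2.fitEllipse(k);print(th,e,plane(w,*e[0],.03),plane(w,*e[0],.015))
crop(img,254,167,80,80,7,"pics/w1c.png")
```

```text
55 ((252.48316955566406, 167.5240020751953), (45.782958984375, 47.19258117675781), 92.33829498291016) [ 0.65822837 -0.21030826  0.03      ] [ 0.66021706 -0.20840143  0.015     ]
65 ((252.50885009765625, 167.30294799804688), (47.126529693603516, 48.20417785644531), 105.48866271972656) [ 0.65803467 -0.21046436  0.03      ] [ 0.66001518 -0.20856412  0.015     ]
75 ((252.87579345703125, 166.11312866210938), (51.64613723754883, 52.81039047241211), 27.22574234008789) [ 0.65681371 -0.21112711  0.03      ] [ 0.65874266 -0.20925486  0.015     ]
75 ((252.84877014160156, 163.06063842773438), (33.33613967895508, 33.989601135253906), 162.32391357421875) [ 0.65444967 -0.21356784  0.03      ] [ 0.65627877 -0.21179867  0.015     ]
```

View pics/w1c.png

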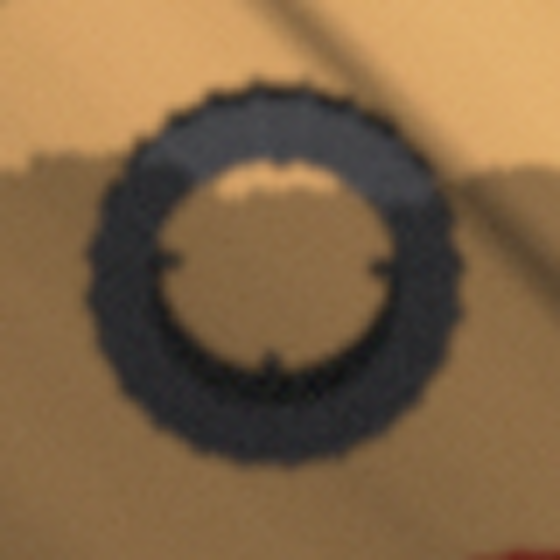

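Emit:
play_rows:
  series: [0.036,0,-0.001,0,0.036,0,0,0,0.036,0,0,0,0.036,0,0,0,0.03,0,0,0]

```text
time_s: 2.48
tcp_pos: [0.6559, -0.2108, 0.0269]
eef_rot: [28.8, 89.9, 163.3]
contact_force: [0.2, -0.3, -0.6]
gripper_width: 0.0787
```

Emit:
play_rows:
  series: [0.01,0,0,0,0.004,0,0,0,0.001,0,0,0,0,0,0,0,0,0,0,0]

```text
time_s: 2.9
tcp_pos: [0.6586, -0.2111, 0.0167]
eef_rot: [-142.3, 89.8, -7.5]
contact_force: [-0.4, 0.4, 0.1]
gripper_width: 0.0787
```

Run:
```python
from plant import *
from h import *
s=get_state();print(s["tcp_pos"],s["contact_force"],s["moment"])
for n in("wrist","scene"):
    w=capture(n);u,v=proj(w,[.657,-.2105,.03]);print(u,v)
    crop(w["img"],u,v,100 if n=="scene" else 300,80 if n=="scene" else 200,5 if n=="scene" else 2,f"pics/{n}2.png")
```

```text
[ 0.65855514 -0.21107608  0.01674739] [-0.35830639  0.42190662  0.11113475] [ 0.00307356  0.02369811 -0.0058229 ]
256.3031421738914 225.90040090162546
166.62285704756454 186.0100603189451
```

View pics/scene2.png

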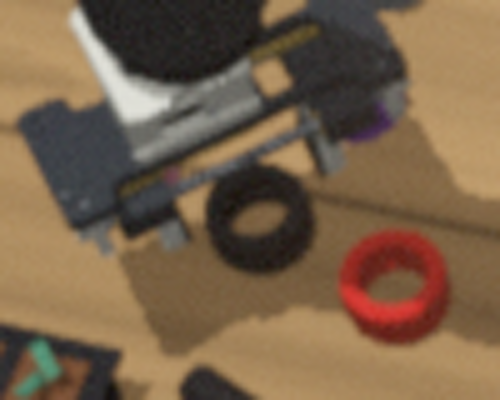

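View pics/wrist2.png

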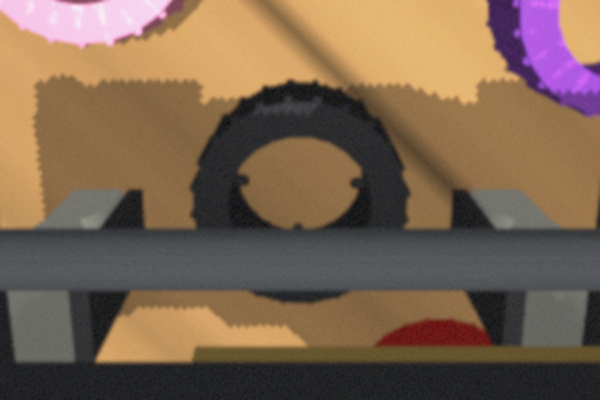

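Run:
```python
from plant import *
from h import *
s=get_state();R=Rt(s);w=capture("scene")
img=w["img"].copy();u,v=proj(w,[.657,-.2105,.03])
x0,y0=int(u-50),int(v-40)
big=cv2.resize(img[y0:y0+80,x0:x0+100],None,fx=8,fy=7.5,interpolation=cv2.INTER_CUBIC)
def put(p,c):
    a,b=proj(w,p);cv2.circle(big,(int((a-x0+.5)*8),int((b-y0+.5)*7.5)),4,c,-1)
for sy in(-.0095,.0095):
    for sz in(-.0395,.0395,-.06,.06): put(s["tcp_pos"]+R@[0,sy,sz],(0,255,0))
put(s["tcp_pos"],(255,255,0))
for k in range(24):
    a=k*np.pi/12;put([.657+.03*np.cos(a),-.2105+.03*np.sin(a),.03],(0,0,255))
    put([.657+.03*np.cos(a),-.2105+.03*np.sin(a),.0],(255,0,255))
cv2.imwrite("pics/sc3.png",big)
```

```text
(no output)
```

View pics/sc3.png

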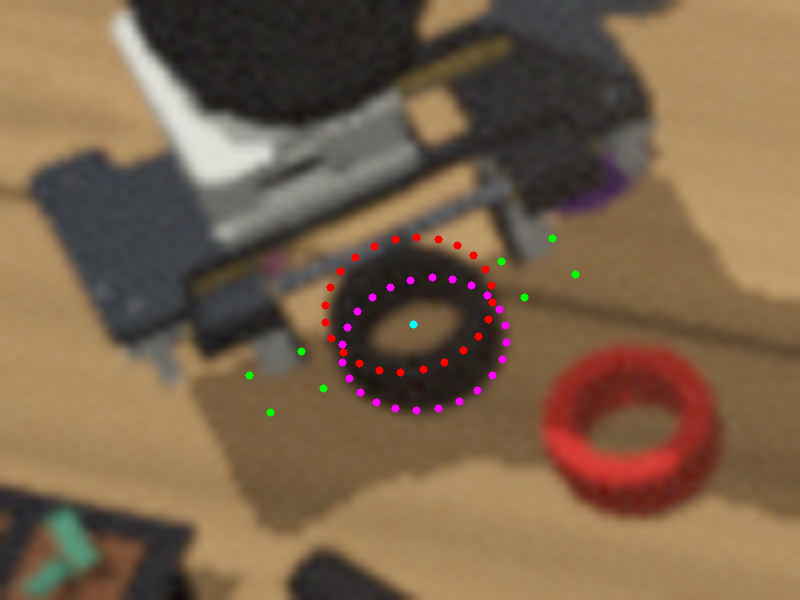

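Run:
```python
from plant import *
from h import *
s=get_state();R=Rt(s);w=capture("wrist")
cv2.imwrite("pics/w3.png",cv2.resize(w["img"][180:330,50:450],None,fx=2,fy=2))
for x in(0,-.005,-.01,-.015,-.02):
    print(x,[proj(w,s["tcp_pos"]+R@[x,y,z]).round(1) for y in(.0095,) for z in(-.0395,-.05,.0395)])
print(s["gripper_width"])
```

```text
0 [array([185.6, 203.3]), array([167.5, 203.3]), array([321.7, 203.4])]
-0.005 [array([183.8, 205.9]), array([165.3, 205.8]), array([323.5, 206. ])]
-0.01 [array([181.9, 208.5]), array([162.9, 208.5]), array([325.3, 208.7])]
-0.015 [array([179.9, 211.4]), array([160.3, 211.3]), array([327.3, 211.5])]
-0.02 [array([177.8, 214.3]), array([157.7, 214.3]), array([329.4, 214.5])]
0.07915102266103671
```

View pics/w3.png

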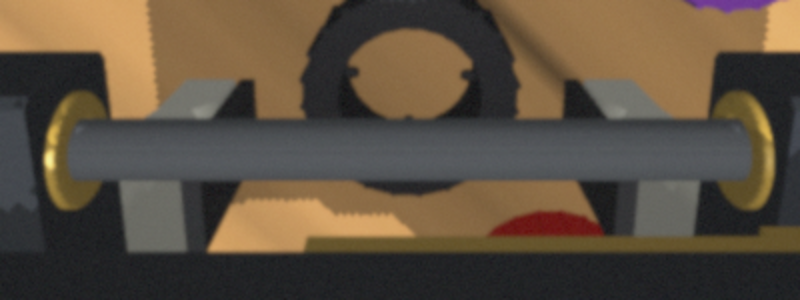

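Emit:
play_rows:
  series: [0.005,0,0,0,0.004,0,0,0,0.001,0,0,0,0,0,0,0,0,0,0,0]

```text
time_s: 3.52
tcp_pos: [0.6568, -0.2109, 0.004]
eef_rot: [47.2, 90.0, -178.0]
contact_force: [-0.2, 0.0, 0.4]
gripper_width: 0.0787
```

Emit:
play_rows:
  series: [0,0,0,0,0,0,0,0,0,0,0,0,0,0,0,0,0,0,0,0]
  jaw: 0
  squeeze: 25

```text
time_s: 3.93
tcp_pos: [0.657, -0.2109, 0.0045]
eef_rot: [-134.3, 90.0, 0.5]
contact_force: [0.0, 0.0, -0.0]
gripper_width: 0.0567
```

Emit:
play_rows:
  series: [0,0,0,0,0,0,0,0,0,0,0,0,0,0,0,0,0,0,0,0]

```text
time_s: 4.35
tcp_pos: [0.657, -0.2109, 0.0044]
eef_rot: [-151.9, 90.0, -17.1]
contact_force: [-0.4, -0.1, 1.5]
gripper_width: 0.0566
```

Run:
```python
from plant import *
from h import *
s=get_state();R=Rt(s);print(s["tcp_pos"],s["contact_force"],s["moment"],s["gripper_width"])
w=capture("scene");u,v=proj(w,s["tcp_pos"]);crop(w["img"],u,v,80,60,8,"pics/s4.png")
w=capture("wrist");cv2.imwrite("pics/w4.png",cv2.resize(w["img"][150:330,50:450],None,fx=2,fy=2))
```

```text
[ 0.65701477 -0.21088696  0.0044471 ] [-0.44560179 -0.07825982  1.50234922] [ 0.09733802  0.02291017 -0.03869612] 0.056574824723354906
```

View pics/s4.png

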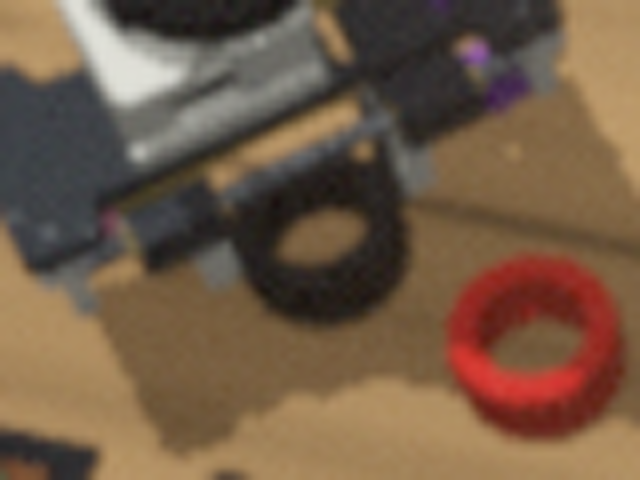

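View pics/w4.png

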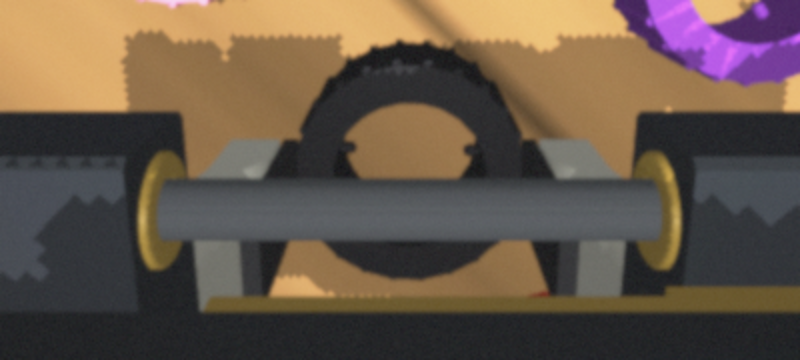

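Emit:
play_rows:
  series: [-0.005,0,0,0,-0.01,0,0,0,-0.02,0,0,0,-0.02,0,0,0,-0.02,0,0,0]

```text
time_s: 4.87
tcp_pos: [0.6568, -0.2109, 0.0809]
eef_rot: [67.2, 90.0, -158.0]
contact_force: [0.1, -0.3, -0.8]
gripper_width: 0.0565
```

Emit:
play_rows:
  series: [-0.03,0,0,0,-0.03,0,0,0,-0.02,0,0,0,-0.005,0,0,0,0,0,0,0]

```text
time_s: 5.28
tcp_pos: [0.658, -0.2111, 0.1676]
eef_rot: [-140.1, 89.7, -5.3]
contact_force: [0.3, 0.4, -1.6]
gripper_width: 0.0569
```

Run:
```python
from plant import *
from h import *
s=get_state();R=Rt(s);print(s["tcp_pos"],s["contact_force"],s["moment"],s["gripper_width"])
w=capture("scene");u,v=proj(w,s["tcp_pos"]);crop(w["img"],u,v,80,60,8,"pics/s5.png")
w=capture("wrist");cv2.imwrite("pics/w5.png",w["img"])
w=capture("top");u,v=proj(w,s["tcp_pos"]);crop(w["img"],u,v,80,60,8,"pics/t5.png")
```

```text
[ 0.65801482 -0.21105797  0.1675533 ] [ 0.31294184  0.40648239 -1.59372029] [0.06810299 0.03312477 0.0041737 ] 0.056935296114324914
```

View pics/s5.png

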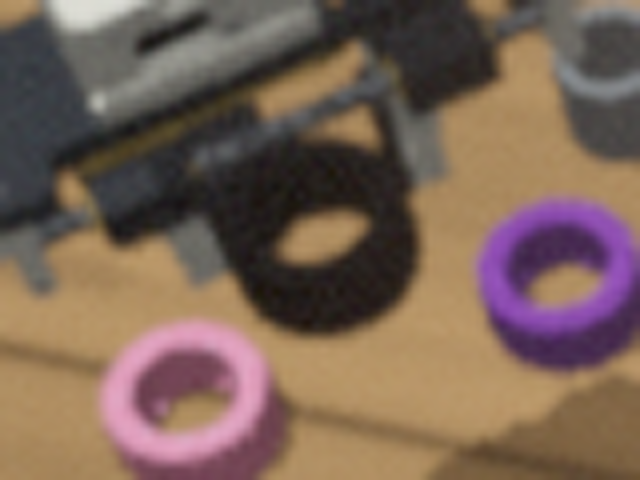

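View pics/w5.png

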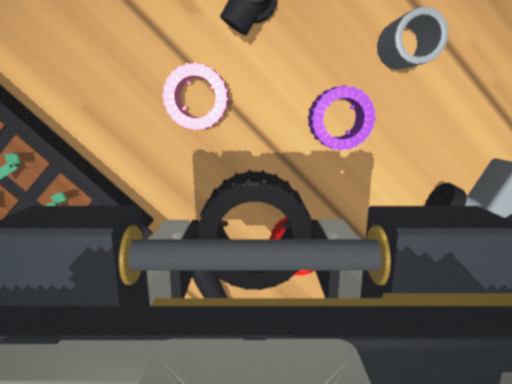

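Run:
```python
from plant import *
from h import *
s=get_state();R=Rt(s);w=capture("wrist")
print(s["tcp_pos"],s["contact_force"],w["world_from_camera"][:3,3], R.T@(w["world_from_camera"][:3,3]-s["tcp_pos"]))
f=3;x0,y0=165,150
big=cv2.resize(w["img"][150:310,165:345],None,fx=4,fy=3.7,interpolation=cv2.INTER_CUBIC)
for x,r,c in((.0045,.03,(255,0,255)),(-.0255,.03,(0,0,255)),(-.0255,.0195,(0,255,255))):
  for k in range(36):
    a=k*np.pi/18;p=proj(w,s["tcp_pos"]+R@[x,r*np.cos(a),r*np.sin(a)])
    cv2.circle(big,(int((p[0]-x0+.5)*4),int((p[1]-y0+.5)*3.7)),2,c,-1)
cv2.imwrite("pics/w6.png",big)
```

```text
[ 0.6560534  -0.21063038  0.16313668] [ 0.15979293  0.31177136 -1.00578261] [ 0.61068284 -0.25568041  0.34518272] [-0.18199023  0.06409541  0.00029942]
```

View pics/w6.png

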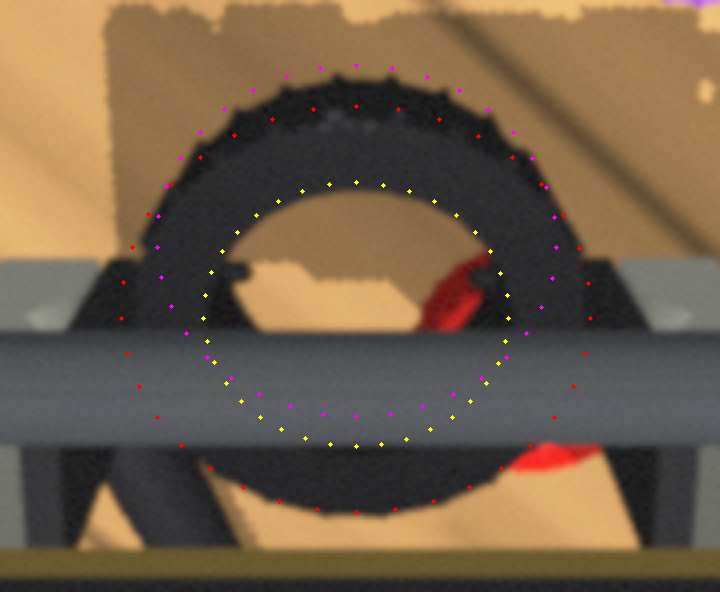

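View pics/t5.png

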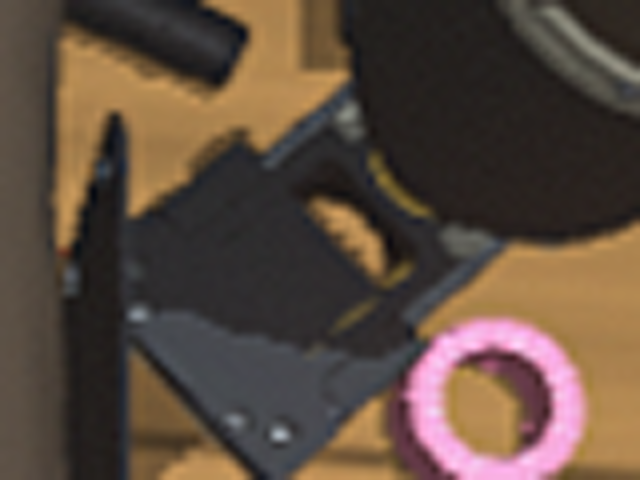

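Emit:
play_rows:
  series: [0,-0.003,0.01,0,0,-0.003,0.02,0,0,-0.004,0.026,0,0,-0.004,0.03,0,0,-0.004,0.03,0]

```text
time_s: 5.9
tcp_pos: [0.5863, -0.1149, 0.1628]
eef_rot: [47.5, 89.9, -177.8]
contact_force: [0.7, 1.5, -0.1]
gripper_width: 0.0566
```

Emit:
play_rows:
  series: [0,-0.004,0.03,0,0,-0.003,0.03,0,0,-0.003,0.026,0,0,-0.003,0.02,0,0,0,0.01,0]

```text
time_s: 6.32
tcp_pos: [0.5134, -0.0228, 0.1638]
eef_rot: [39.0, 89.9, 173.9]
contact_force: [-0.0, 0.0, -0.3]
gripper_width: 0.0569
```

Emit:
play_rows:
  series: [0,0,0,-0.06,0,0,0,-0.125,0,0,0,-0.125,0,0,0,-0.125,0,0,0,-0.125]

```text
time_s: 6.73
tcp_pos: [0.5151, -0.0245, 0.1637]
eef_rot: [30.2, 89.9, -162.6]
contact_force: [-0.4, 0.0, 0.2]
gripper_width: 0.057
```

Emit:
play_rows:
  series: [0,0,0,-0.125,0,0,0,-0.125,0,0,0,-0.125,0,0,0,-0.125,0,0,0,-0.125]

```text
time_s: 7.15
tcp_pos: [0.515, -0.0246, 0.1636]
eef_rot: [-5.1, 89.9, -162.1]
contact_force: [-0.1, 0.4, -1.0]
gripper_width: 0.0569
```

Emit:
play_rows:
  series: [0,0,0,-0.125,0,0,0,-0.125,0,0,0,-0.125,0,0,0,-0.125,0,0,0,-0.125]

```text
time_s: 7.57
tcp_pos: [0.5151, -0.0246, 0.1636]
eef_rot: [-41.5, 89.9, -162.6]
contact_force: [0.0, -0.3, -1.1]
gripper_width: 0.0565
```

Emit:
play_rows:
  series: [0,0,0,-0.125,0,0,0,-0.125,0,0,0,-0.125,0,0,0,-0.125,0,0,0,-0.125]

```text
time_s: 7.98
tcp_pos: [0.5151, -0.0246, 0.1637]
eef_rot: [-75.9, 89.9, -161.2]
contact_force: [0.1, -0.2, 0.3]
gripper_width: 0.0568
```

Emit:
play_rows:
  series: [0,0,0,-0.125,0,0,0,-0.125,0,0,0,-0.125,0,0,0,-0.125,0,0,0,-0.125]

```text
time_s: 8.4
tcp_pos: [0.5151, -0.0246, 0.1636]
eef_rot: [-112.7, 89.9, -162.2]
contact_force: [-0.3, 0.8, -1.4]
gripper_width: 0.0565
```

Emit:
play_rows:
  series: [0,0,0,-0.125,0,0,0,-0.125,0,0,0,-0.125,0,0,0,-0.125,0,0,0,-0.06]

```text
time_s: 8.82
tcp_pos: [0.515, -0.0246, 0.1637]
eef_rot: [-143.3, 89.9, -160.7]
contact_force: [-0.5, -0.1, -1.2]
gripper_width: 0.0567
```

Emit:
play_rows:
  series: [0,0,0,0,0,0,0,0,0,0,0,0,0,0,0,0,0,0,0,0]

```text
time_s: 9.23
tcp_pos: [0.5154, -0.0244, 0.1643]
eef_rot: [-146.4, 90.0, -164.2]
contact_force: [0.4, -0.2, -0.9]
gripper_width: 0.0568
```

Run:
```python
from plant import *
from h import *
s=get_state();R=Rt(s);w=capture("wrist");print(s["tcp_pos"],s["joints"],s["contact_force"],s["moment"],s["gripper_width"]);print(R.round(3))
cv2.imwrite("pics/w7.png",w["img"]);print(proj(w,[.5145,.0245,.086]),proj(w,[.5145,.0245,.05]))
```

```text
[ 0.51542923 -0.02443166  0.1642644 ] [ 1.91060599e+01  7.31528022e+00 -2.24275380e+01 -8.20499226e-04
 -6.02694794e+01  1.43034646e+02] [ 0.35794276 -0.22390508 -0.90319974] [-0.17702624  0.05021876  0.03313729] 0.0568004443298654
[[-0.     0.307  0.952]
 [-0.     0.952 -0.307]
 [-1.    -0.    -0.   ]]
[233.61954172 133.25171898] [236.08466839 130.07913043]
```

View pics/w7.png

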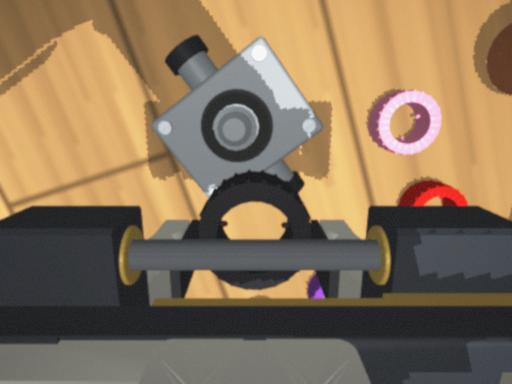

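Run:
```python
from plant import *
from h import *
s=get_state();R=Rt(s);w=capture("wrist");np.savez("w7.npz",T=w["world_from_camera"],K=w["K"],tcp=s["tcp_pos"],R=R);cv2.imwrite("pics/w7.png",w["img"])
crop(w["img"],236,126,90,80,8,"pics/w7c.png")
```

```text
(no output)
```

View pics/w7c.png

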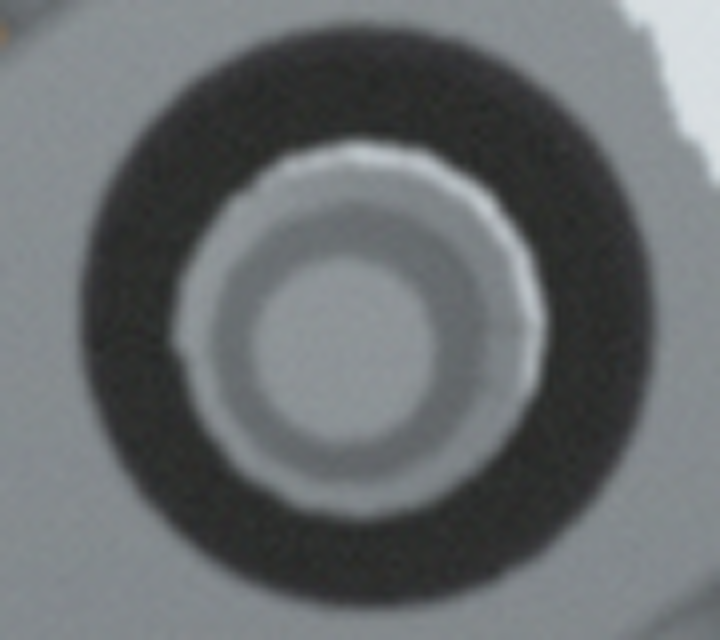

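Run:
```python
from h import *
c=np.load("w7.npz");w={"world_from_camera":c["T"],"K":c["K"]};R=c["R"];t=c["tcp"]
p=plane(w,233.56,129.19,.086);print(p,R.T@(p-t),t)
for z in(.045,.05,.055):
    q=plane(w,236.6,124.8,z);print(z,q,R.T@(q-t))
```

```text
[0.51547509 0.02750997 0.086     ] [ 0.07831058  0.04941802 -0.0159026 ] [ 0.51547842 -0.02440267  0.16431129]
0.045 [0.5160945 0.0285967 0.045    ] [ 0.11931053  0.05064366 -0.01564338]
0.05 [0.51642733 0.02876671 0.05      ] [ 0.1143105   0.05090729 -0.01537894]
0.055 [0.51676017 0.02893671 0.055     ] [ 0.10931048  0.05117092 -0.01511451]
```

Emit:
play_rows:
  series: [0,0.006,-0.002,0,0,0.012,-0.004,0,0,0.014,-0.004,0,0,0.012,-0.003,0,0,0.0045,-0.002,0]

```text
time_s: 9.75
tcp_pos: [0.5163, 0.0284, 0.1644]
eef_rot: [46.1, 90.0, 28.4]
contact_force: [-0.3, -0.3, -1.4]
gripper_width: 0.0564
```

Emit:
play_rows:
  series: [0.015,0,0,0,0.02,0,0,0,0.02,0,0,0,0.009,0,0,0,0,0,0,0]

```text
time_s: 10.17
tcp_pos: [0.5145, 0.0262, 0.0984]
eef_rot: [-142.6, 89.8, -160.4]
contact_force: [-0.1, -0.1, -0.4]
gripper_width: 0.0565
```

Emit:
play_rows:
  series: [0,0,0,0,0,0,0,0,0,0,0,0,0,0,0,0,0,0,0,0]

```text
time_s: 10.58
tcp_pos: [0.5164, 0.0265, 0.1011]
eef_rot: [40.3, 89.9, 22.5]
contact_force: [-0.8, 0.2, -1.2]
gripper_width: 0.057
```

Run:
```python
from plant import *
from h import *
s=get_state();R=Rt(s);print(s["tcp_pos"],s["joints"][[0,5]],s["contact_force"],s["moment"])
for n,W,f in(("wrist",160,5),("scene",100,7),("top",100,7)):
    w=capture(n);u,v=proj(w,s["tcp_pos"]+[0,0,.01]);print(n,u,v);crop(w["img"],u,v-(15 if n=="wrist" else 0),W,int(W*.7),f,f"pics/{n}8.png");cv2.imwrite(f"pics/{n}8f.png",w["img"])
```

```text
[0.51642933 0.02645678 0.10112485] [ 24.70701152 137.48900679] [-0.76836501  0.16747101 -1.2020301 ] [-0.15182253  0.01095205  0.03941196]
wrist 253.5927879763712 229.3560432202445
scene 258.77958829989944 146.43363645922628
top 248.42760452524453 234.0508260872821
```

View pics/wrist8.png

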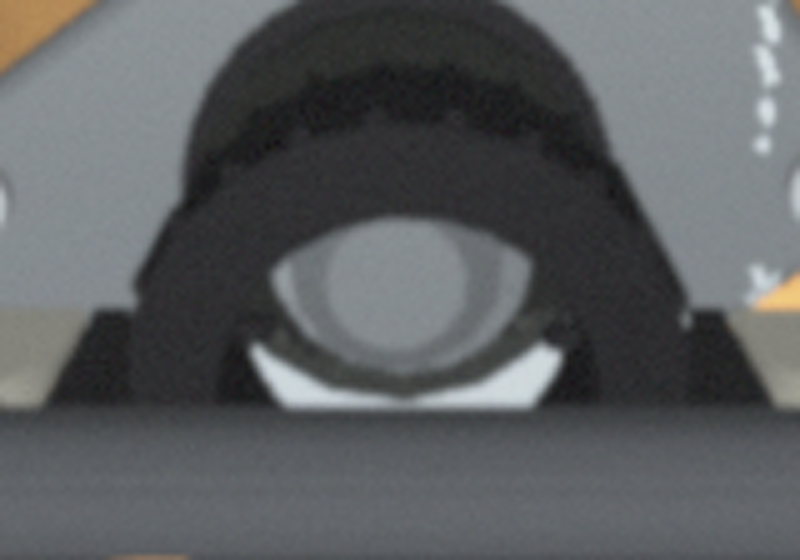

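View pics/scene8.png

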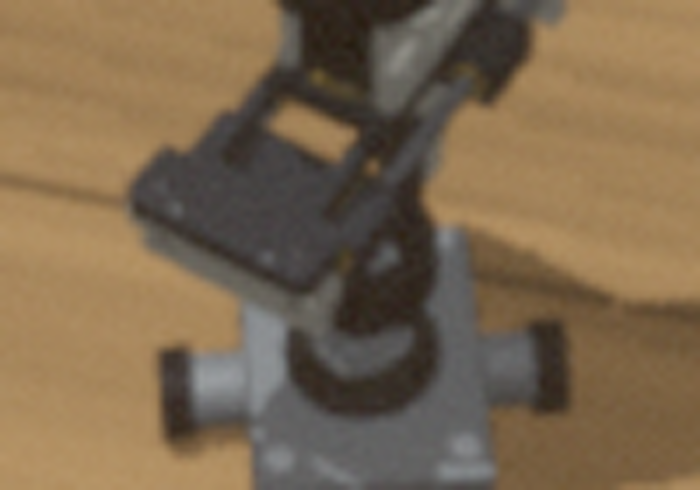

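View pics/top8.png

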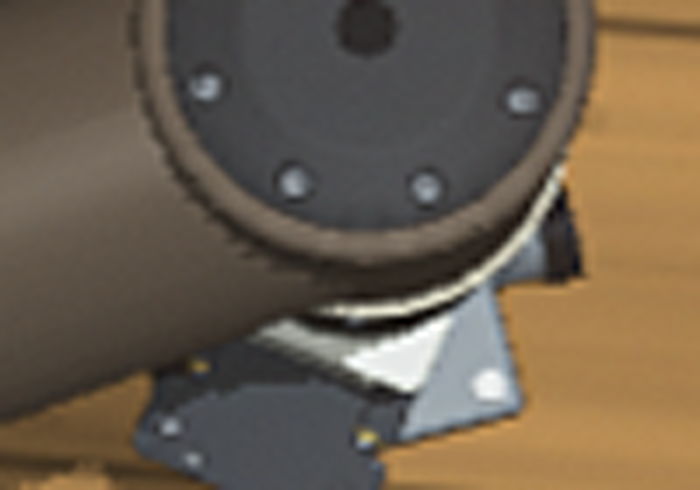

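Run:
```python
from h import *
im=cv2.imread("pics/wrist8f.png")
c=im[195:245,205:305]
g=np.clip(((c/255.)**.5)*1.6*255-60,0,255).astype(np.uint8)
cv2.imwrite("pics/w8g.png",cv2.resize(g,None,fx=8,fy=8,interpolation=cv2.INTER_CUBIC))
im=cv2.imread("pics/w7.png");c=im[195:245,205:305]
g=np.clip(((c/255.)**.5)*1.6*255-60,0,255).astype(np.uint8)
cv2.imwrite("pics/w7g.png",cv2.resize(g,None,fx=8,fy=8,interpolation=cv2.INTER_CUBIC))
```

```text
(no output)
```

View pics/w8g.png

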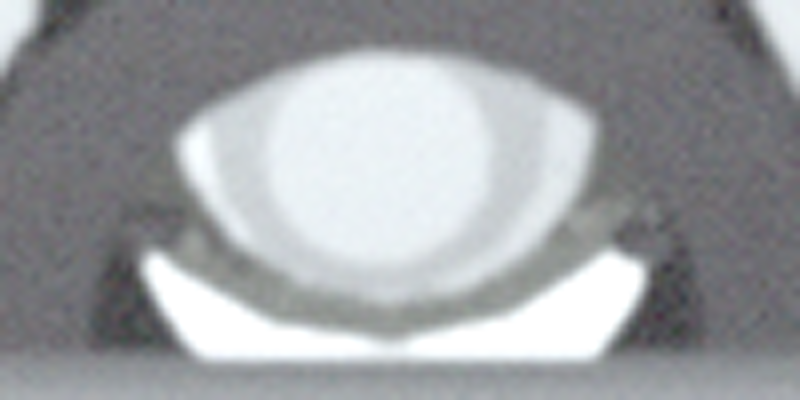

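View pics/w7g.png

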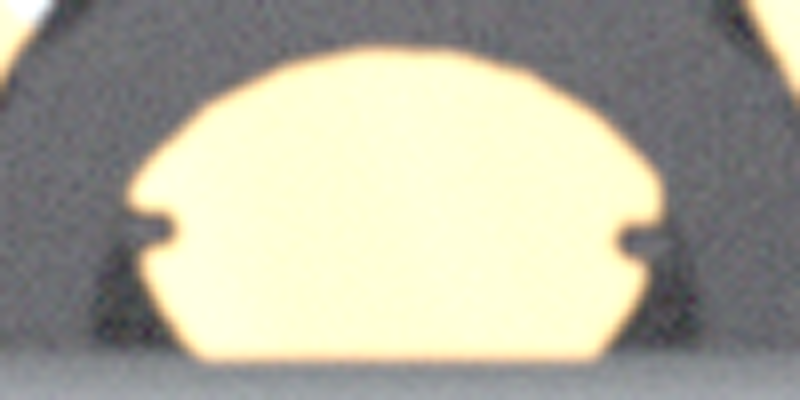

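Run:
```python
from plant import *
from h import *
s=get_state();R=Rt(s);w=capture("wrist");t=s["tcp_pos"];print(t,s["contact_force"])
for x in(.002,-.001,-.004):
    print("ring",x,R.T@(plane(w,254.2,223.8,t[2]-x)-t))
for v in(213.7,214.2): print("stud",R.T@(plane(w,252.1,v,.086)-t))
```

```text
[0.51614426 0.02635266 0.1006795 ] [ 0.24459822  0.11420902 -0.52759716]
ring 0.002 [ 0.0019997  -0.00112307  0.00035393]
ring -0.001 [-9.99857042e-04 -1.93678952e-05  3.53121063e-04]
ring -0.004 [-0.00399941  0.00108434  0.00035231]
stud [ 0.01467948  0.00097589 -0.00097587]
stud [ 0.01467935  0.00064353 -0.00097612]
```

Emit:
play_rows:
  series: [0,0.0003,-0.0012,0,0.005,0,0,0,0.005,0,0,0,0.005,0,0,0,0.003,0,0,0]

```text
time_s: 11.2
tcp_pos: [0.5145, 0.0268, 0.0813]
eef_rot: [-143.5, 89.9, -161.3]
contact_force: [0.4, 0.3, -1.8]
gripper_width: 0.0567
```

Emit:
play_rows:
  series: [0.002,0,0,0,0.001,0,0,0,0.001,0,0,0,0.001,0,0,0,0,0,0,0]

```text
time_s: 11.62
tcp_pos: [0.515, 0.027, 0.0773]
eef_rot: [170.2, 90.0, 152.4]
contact_force: [0.0, 0.0, -0.8]
gripper_width: 0.0569
```

Underside ≈ 72.8 mm now; no contact yet.

Emit:
play_rows:
  series: [0.001,0,0,0,0.0005,0,0,0,0.0005,0,0,0,0,0,0,0,0,0,0,0]

```text
time_s: 12.03
tcp_pos: [0.515, 0.027, 0.0754]
eef_rot: [61.9, 90.0, 44.1]
contact_force: [0.4, 0.9, -1.0]
gripper_width: 0.0568
```

Emit:
play_rows:
  series: [0.001,0,0,0,0.0005,0,0,0,0.0005,0,0,0,0,0,0,0,0,0,0,0]

```text
time_s: 12.45
tcp_pos: [0.5149, 0.027, 0.0733]
eef_rot: [-141.5, 90.0, -159.3]
contact_force: [0.3, 0.6, -0.5]
gripper_width: 0.0568
```

Emit:
play_rows:
  series: [0.001,0,0,0,0.0005,0,0,0,0.0005,0,0,0,0,0,0,0,0,0,0,0]

```text
time_s: 12.87
tcp_pos: [0.5149, 0.027, 0.0713]
eef_rot: [-132.6, 90.0, -150.4]
contact_force: [-0.1, -0.0, -0.3]
gripper_width: 0.0564
```

Underside ≈ 66.9 mm.

Emit:
play_rows:
  series: [0.0005,0,0,0,0.0005,0,0,0,0.0005,0,0,0,0,0,0,0,0,0,0,0]

```text
time_s: 13.28
tcp_pos: [0.5153, 0.0272, 0.0704]
eef_rot: [35.0, 90.0, 17.2]
contact_force: [-1.9, 1.2, 5.7]
gripper_width: 0.0567
```

Emit:
play_rows:
  series: [0.0005,0,0,0,0.0005,0,0,0,0.0005,0,0,0,0,0,0,0,0,0,0,0]

```text
time_s: 13.7
tcp_pos: [0.5155, 0.0273, 0.0698]
eef_rot: [32.7, 89.9, 15.0]
contact_force: [-6.1, 1.7, 14.9]
gripper_width: 0.0566
```

Emit:
play_rows:
  series: [-0.003,0,0,0,-0.004,0,0,0,-0.003,0,0,0.1,0,0,0,0.1,0,0,0,0.1]

```text
time_s: 14.12
tcp_pos: [0.515, 0.027, 0.0785]
eef_rot: [62.3, 90.0, 27.0]
contact_force: [-0.9, 0.0, -0.8]
gripper_width: 0.0571
```

Emit:
play_rows:
  series: [0,0,0,0.1,0,0,0,0.1,0,0,0,0.1,0,0,0,0.1,0,0,0,0.1]

```text
time_s: 14.53
tcp_pos: [0.5149, 0.0269, 0.0783]
eef_rot: [-98.4, 90.0, -162.3]
contact_force: [-0.5, -0.7, -0.3]
gripper_width: 0.0565
```

Emit:
play_rows:
  series: [0.003,0,0,0,0.002,0,0,0,0.001,0,0,0,0.0005,0,0,0,0,0,0,0]

```text
time_s: 14.95
tcp_pos: [0.5148, 0.0269, 0.0716]
eef_rot: [-90.7, 90.0, -154.2]
contact_force: [-0.6, 0.2, -1.3]
gripper_width: 0.0566
```

Emit:
play_rows:
  series: [0.0005,0,0,0,0.0005,0,0,0,0.0005,0,0,0,0,0,0,0,0,0,0,0]

```text
time_s: 15.37
tcp_pos: [0.5149, 0.027, 0.0704]
eef_rot: [-112.5, 90.0, -176.1]
contact_force: [0.8, -0.0, -1.0]
gripper_width: 0.0562
```

Now it passes the old stop height without contact; go on.

Emit:
play_rows:
  series: [0.0005,0,0,0,0.0005,0,0,0,0.0005,0,0,0,0,0,0,0,0,0,0,0]

```text
time_s: 15.78
tcp_pos: [0.515, 0.027, 0.0689]
eef_rot: [66.2, 90.0, 2.6]
contact_force: [0.2, 0.6, 0.2]
gripper_width: 0.0567
```

Emit:
play_rows:
  series: [0.0005,0,0,0,0.0005,0,0,0,0.0005,0,0,0,0,0,0,0,0,0,0,0]

```text
time_s: 16.2
tcp_pos: [0.5154, 0.0271, 0.0684]
eef_rot: [69.9, 89.9, 6.3]
contact_force: [-2.8, 0.4, 9.1]
gripper_width: 0.0568
```

```bash
cat > st.py <<'E'
from plant import *
import numpy as np
s=get_state();print("t %.2f z %.5f xy %.4f %.4f F %s M %s q6 %.1f w %.4f jaw %.1f"%(s["time_s"],s["tcp_pos"][2],*s["tcp_pos"][:2],np.round(s["contact_force"],1),np.round(s["moment"],3),s["joints"][5],s["gripper_width"],(s["joints"][0]+s["joints"][5])))
E
python3 st.py
```

```text
t 16.20 z 0.06838 xy 0.5154 0.0271 F [-2.8  0.4  9.1] M [ 0.153  1.326 -0.017] q6 91.5 w 0.0568 jaw 116.4
```

Emit:
play_rows:
  series: [0,0,0,0.05,0,0,0,0.08,0.0001,0,0,0.08,0.0002,0,0,0.08,0.0002,0,0,0.08]

```text
time_s: 16.62
tcp_pos: [0.516, 0.0269, 0.0676]
eef_rot: [79.1, 89.9, -5.9]
contact_force: [1.0, -2.3, 4.6]
gripper_width: 0.0567
```

```bash
python3 st.py
```

```text
t 16.62 z 0.06763 xy 0.5160 0.0269 F [ 1.  -2.3  4.6] M [-1.003 -0.155  0.065] q6 70.1 w 0.0567 jaw 94.9
```

Emit:
play_rows:
  series: [0.00025,0,0,0.1,0.00025,0,0,0.1,0.00025,0,0,0.1,0.00025,0,0,0.1,0.00025,0,0,0.1]

```text
time_s: 17.03
tcp_pos: [0.5159, 0.0268, 0.0664]
eef_rot: [100.1, 89.9, -13.6]
contact_force: [-0.1, -1.7, 5.0]
gripper_width: 0.0567
```

```bash
python3 st.py
```

```text
t 17.03 z 0.06639 xy 0.5159 0.0268 F [-0.1 -1.7  5. ] M [-1.029 -0.035  0.105] q6 41.4 w 0.0567 jaw 66.2
```

Emit:
play_rows:
  series: [0.00025,0,0,0.1,0.00025,0,0,0.1,0.00025,0,0,0.1,0.00025,0,0,0.1,0.00025,0,0,0.1]

```text
time_s: 17.45
tcp_pos: [0.5157, 0.0268, 0.0651]
eef_rot: [127.1, 89.9, -15.2]
contact_force: [0.3, -2.3, 5.6]
gripper_width: 0.0566
```

```bash
python3 st.py
```

```text
t 17.45 z 0.06508 xy 0.5157 0.0268 F [ 0.3 -2.3  5.6] M [-0.778  0.094  0.05 ] q6 12.8 w 0.0566 jaw 37.6
```

Emit:
play_rows:
  series: [0.0002,0,0,0.1,0.0002,0,0,0.1,0.0002,0,0,0.1,0.0002,0,0,0.1,0.0002,0,0,0.1]

```text
time_s: 17.87
tcp_pos: [0.5156, 0.027, 0.0639]
eef_rot: [168.7, 89.9, -2.3]
contact_force: [0.2, -0.3, 3.6]
gripper_width: 0.0567
```

```bash
python3 st.py
```

```text
t 17.87 z 0.06387 xy 0.5156 0.0270 F [ 0.2 -0.3  3.6] M [-0.335  0.155  0.03 ] q6 -15.9 w 0.0567 jaw 8.9
```

Emit:
play_rows:
  series: [0.0002,0,0,0.08,0.0002,0,0,0.08,0.0002,0,0,0.08,0.0002,0,0,0.06,0,0,0,0]

```text
time_s: 18.28
tcp_pos: [0.5156, 0.0272, 0.063]
eef_rot: [-161.2, 89.9, 10.7]
contact_force: [1.0, -0.6, 2.7]
gripper_width: 0.0568
```

```bash
python3 st.py
```

```text
t 18.28 z 0.06300 xy 0.5156 0.0272 F [ 1.  -0.6  2.7] M [ 0.025 -0.017 -0.067] q6 -33.0 w 0.0568 jaw -8.1
```

Emit:
play_rows:
  series: [0.00015,0,0,0.06,0.00015,0,0,0.06,0.00015,0,0,0.06,0.00015,0,0,0.06,0.00015,0,0,0.06]

```text
time_s: 18.7
tcp_pos: [0.5158, 0.0273, 0.0623]
eef_rot: [-141.6, 89.9, 13.2]
contact_force: [1.8, -0.1, 4.3]
gripper_width: 0.0563
```

```bash
python3 st.py
```

```text
t 18.70 z 0.06232 xy 0.5158 0.0273 F [ 1.8 -0.1  4.3] M [ 0.124 -0.224  0.038] q6 -50.0 w 0.0563 jaw -25.2
```

Emit:
play_rows:
  series: [0.00015,0,0,0.06,0.00015,0,0,0.06,0.00015,0,0,0.06,0.00015,0,0,0.06,0.00015,0,0,0.06]

```text
time_s: 19.12
tcp_pos: [0.5159, 0.0273, 0.0616]
eef_rot: [-126.7, 89.9, 10.9]
contact_force: [1.6, -0.4, 3.0]
gripper_width: 0.0565
```

```bash
python3 st.py
```

```text
t 19.12 z 0.06160 xy 0.5159 0.0273 F [ 1.6 -0.4  3. ] M [-0.055 -0.324  0.059] q6 -67.2 w 0.0565 jaw -42.4
```

Emit:
play_rows:
  series: [0.00015,0,0,0.06,0.00015,0,0,0.06,0.00015,0,0,0.06,0.00015,0,0,0.06,0.00015,0,0,0.06]

```text
time_s: 19.53
tcp_pos: [0.5159, 0.0272, 0.0609]
eef_rot: [-112.3, 89.9, 8.2]
contact_force: [1.8, -0.9, 3.2]
gripper_width: 0.0569
```

```bash
python3 st.py
```

```text
t 19.53 z 0.06085 xy 0.5159 0.0272 F [ 1.8 -0.9  3.2] M [-0.125 -0.357 -0.005] q6 -84.4 w 0.0569 jaw -59.6
```

Emit:
play_rows:
  series: [0.00015,0,0,0.06,0.00015,0,0,0.06,0.00015,0,0,0.06,0.00015,0,0,0.06,0.00015,0,0,0.06]

```text
time_s: 19.95
tcp_pos: [0.5159, 0.0271, 0.0601]
eef_rot: [-97.5, 89.9, 5.7]
contact_force: [0.6, -1.3, 3.6]
gripper_width: 0.0568
```

```bash
python3 st.py
```

```text
t 19.95 z 0.06008 xy 0.5159 0.0271 F [ 0.6 -1.3  3.6] M [-0.337 -0.484  0.001] q6 -101.6 w 0.0568 jaw -76.8
```

Emit:
play_rows:
  series: [0.00015,0,0,0.06,0.00015,0,0,0.06,0.00015,0,0,0.06,0.00015,0,0,0.06,0.00015,0,0,0.06]

```text
time_s: 20.37
tcp_pos: [0.5158, 0.0271, 0.0593]
eef_rot: [-84.3, 89.9, 1.8]
contact_force: [1.5, -0.9, 3.7]
gripper_width: 0.0568
```

```bash
python3 st.py
```

```text
t 20.37 z 0.05931 xy 0.5158 0.0271 F [ 1.5 -0.9  3.7] M [-0.431 -0.422 -0.046] q6 -118.8 w 0.0568 jaw -93.9
```

Emit:
play_rows:
  series: [0.00015,0,0,0.06,0.00015,0,0,0.06,0.00015,0,0,0.06,0.00015,0,0,0.06,0.00015,0,0,0.06]

```text
time_s: 20.78
tcp_pos: [0.5158, 0.027, 0.0586]
eef_rot: [-69.1, 89.9, -0.2]
contact_force: [1.9, -0.5, 3.8]
gripper_width: 0.0568
```

```bash
python3 st.py
```

```text
t 20.78 z 0.05857 xy 0.5158 0.0270 F [ 1.9 -0.5  3.8] M [-0.556 -0.319  0.049] q6 -136.0 w 0.0568 jaw -111.1
```

Emit:
play_rows:
  series: [0.00015,0,0,0.06,0.00015,0,0,0.06,0.00015,0,0,0.06,0.00015,0,0,0.06,0.00015,0,0,0.06]

```text
time_s: 21.2
tcp_pos: [0.5157, 0.027, 0.0578]
eef_rot: [-52.7, 89.9, -1.0]
contact_force: [0.3, -0.5, 3.3]
gripper_width: 0.0563
```

```bash
python3 st.py
```

```text
t 21.20 z 0.05780 xy 0.5157 0.0270 F [ 0.3 -0.5  3.3] M [-0.516 -0.256  0.056] q6 -153.1 w 0.0563 jaw -128.3
```

Emit:
play_rows:
  series: [0.00015,0,0,0.06,0.00015,0,0,0.06,0.00015,0,0,0.06,0.00015,0,0,0.06,0.00015,0,0,0.06]

```text
time_s: 21.62
tcp_pos: [0.5157, 0.0271, 0.0571]
eef_rot: [-30.4, 89.9, 4.1]
contact_force: [0.7, -0.5, 4.4]
gripper_width: 0.0568
```

```bash
python3 st.py
```

```text
t 21.62 z 0.05707 xy 0.5157 0.0271 F [ 0.7 -0.5  4.4] M [-0.303 -0.201  0.074] q6 -170.3 w 0.0568 jaw -145.5
```

Emit:
play_rows:
  series: [0,0,0,0,0,0,0,0,0,0,0,0,0,0,0,0,0,0,0,0]
  jaw: 88

```text
time_s: 22.03
tcp_pos: [0.5147, 0.027, 0.0563]
eef_rot: [160.3, 90.0, -165.1]
contact_force: [-0.3, 0.3, -0.1]
gripper_width: 0.0767
```

```bash
python3 st.py;python3 - <<'E'
from plant import *
from h import *
s=get_state();w=capture("wrist");u,v=proj(w,s["tcp_pos"]+[0,0,.01]);crop(w["img"],u,v-10,200,120,4,"pics/w9.png")
E
```

```text
t 22.03 z 0.05634 xy 0.5147 0.0270 F [-0.3  0.3 -0.1] M [-0.131 -0.001 -0.014] q6 -170.2 w 0.0767 jaw -145.4
```

View pics/w9.png

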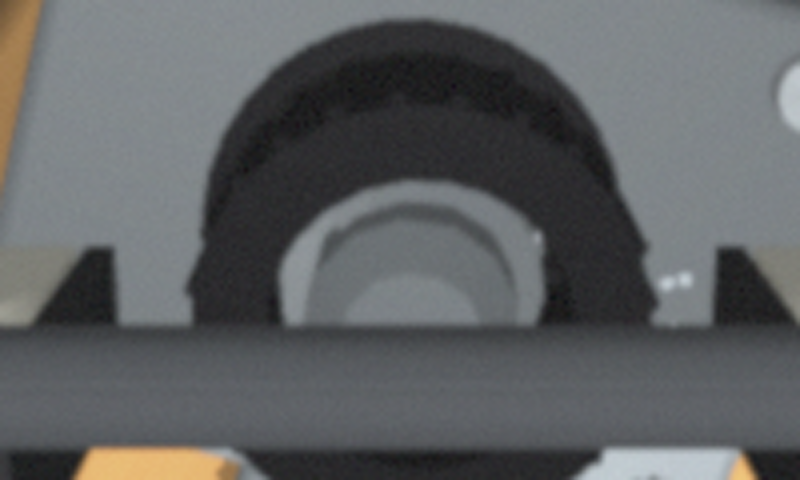

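Emit:
play_rows:
  series: [0,0,0,-0.06,0,0,0,-0.125,0,0,0,-0.125,0,0,0,-0.125,0,0,0,-0.125]

```text
time_s: 22.5
tcp_pos: [0.5149, 0.027, 0.0564]
eef_rot: [124.8, 90.0, -168.2]
contact_force: [-0.5, 0.8, 0.3]
gripper_width: 0.0771
```

Emit:
play_rows:
  series: [0,0,0,-0.125,0,0,0,-0.125,0,0,0,-0.125,0,0,0,-0.125,0,0,0,-0.125]

```text
time_s: 22.92
tcp_pos: [0.5149, 0.027, 0.0565]
eef_rot: [80.5, 90.0, -176.7]
contact_force: [0.5, 0.2, 0.2]
gripper_width: 0.0772
```

Emit:
play_rows:
  series: [0,0,0,-0.125,0,0,0,-0.125,0,0,0,-0.125,0,0,0,-0.125,0,0,0,-0.125]

```text
time_s: 23.33
tcp_pos: [0.5149, 0.027, 0.0565]
eef_rot: [53.9, 90.0, -167.5]
contact_force: [0.1, 0.8, -0.3]
gripper_width: 0.0771
```

Emit:
play_rows:
  series: [0,0,0,-0.125,0,0,0,-0.125,0,0,0,-0.125,0,0,0,-0.125,0,0,0,-0.125]

```text
time_s: 23.75
tcp_pos: [0.5149, 0.027, 0.0565]
eef_rot: [6.2, 90.0, -179.4]
contact_force: [0.0, -0.4, -0.3]
gripper_width: 0.0773
```

Emit:
play_rows:
  series: [0,0,0,-0.125,0,0,0,-0.125,0,0,0,-0.125,0,0,0,-0.125,0,0,0,-0.125]

```text
time_s: 24.17
tcp_pos: [0.5149, 0.027, 0.0565]
eef_rot: [-21.0, 90.0, -170.8]
contact_force: [-0.5, 1.1, 0.5]
gripper_width: 0.0772
```

Emit:
play_rows:
  series: [0,0,0,-0.125,0,0,0,-0.125,0,0,0,-0.125,0,0,0,-0.125,0,0,0,-0.125]

```text
time_s: 24.58
tcp_pos: [0.5149, 0.027, 0.0565]
eef_rot: [-53.5, 90.0, -167.4]
contact_force: [-0.1, -0.1, -0.2]
gripper_width: 0.0769
```

Emit:
play_rows:
  series: [0,0,0,-0.125,0,0,0,-0.125,0,0,0,-0.125,0,0,0,-0.125,0,0,0,-0.125]

```text
time_s: 25.0
tcp_pos: [0.5149, 0.027, 0.0565]
eef_rot: [-89.5, 90.0, -167.6]
contact_force: [-0.2, -0.6, -0.1]
gripper_width: 0.0772
```

Emit:
play_rows:
  series: [0,0,0,-0.125,0,0,0,-0.125,0,0,0,-0.125,0,0,0,-0.125,0,0,0,-0.125]

```text
time_s: 25.42
tcp_pos: [0.5149, 0.027, 0.0565]
eef_rot: [-126.1, 90.0, -168.4]
contact_force: [0.2, -0.2, 0.6]
gripper_width: 0.077
```

Emit:
play_rows:
  series: [0,0,0,-0.125,0,0,0,-0.125,0,0,0,-0.125,0,0,0,-0.06,0,0,0,0]

```text
time_s: 25.83
tcp_pos: [0.5149, 0.027, 0.0565]
eef_rot: [-152.7, 90.0, -170.3]
contact_force: [0.0, 0.9, -0.3]
gripper_width: 0.0771
```

```bash
python3 st.py;python3 - <<'E'
from plant import *
from h import *
s=get_state();print(Rt(s).round(3))
s=get_state();w=capture("wrist");u,v=proj(w,s["tcp_pos"]+[0,0,.01]);crop(w["img"],u,v-10,200,120,4,"pics/w10.png")
E
```

```text
t 25.83 z 0.05647 xy 0.5149 0.0270 F [ 0.   0.9 -0.3] M [-0.145  0.078  0.023] q6 137.6 w 0.0771 jaw 162.4
[[-0.     0.302  0.953]
 [-0.     0.953 -0.302]
 [-1.    -0.    -0.   ]]
```

View pics/w10.png

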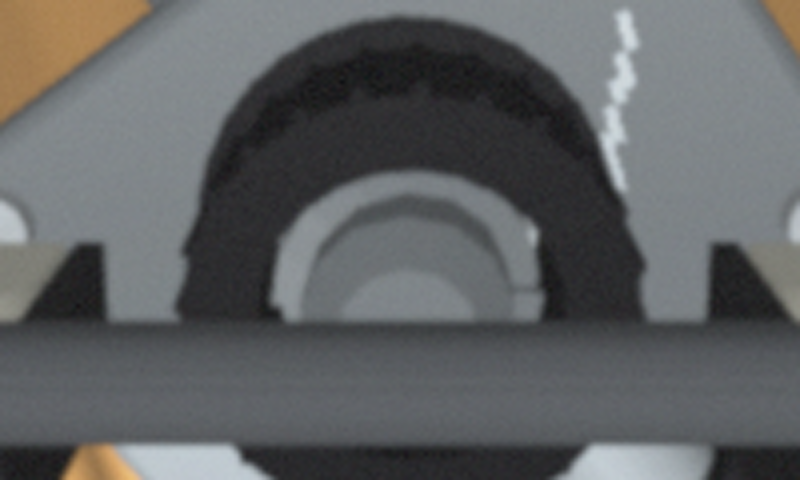

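Emit:
play_rows:
  series: [-0.0003,0.0002,0.0008,0,0,0,0,0,0,0,0,0,0,0,0,0,0,0,0,0]
  jaw: 0
  squeeze: 25

```text
time_s: 26.3
tcp_pos: [0.5157, 0.0269, 0.0569]
eef_rot: [-136.6, 90.0, -154.4]
contact_force: [0.1, 0.5, 0.1]
gripper_width: 0.0572
```

Emit:
play_rows:
  series: [0,0,0,0,0,0,0,0,0,0,0,0,0,0,0,0,0,0,0,0]

```text
time_s: 26.72
tcp_pos: [0.5158, 0.027, 0.0569]
eef_rot: [-133.7, 90.0, -151.5]
contact_force: [-0.3, 0.2, 0.0]
gripper_width: 0.0571
```

```bash
python3 st.py
```

```text
t 26.72 z 0.05686 xy 0.5158 0.0270 F [-0.3  0.2  0. ] M [-0.124  0.177  0.023] q6 137.4 w 0.0571 jaw 162.2
```

Emit:
play_rows:
  series: [0.00015,0,0,0.06,0.00015,0,0,0.06,0.00015,0,0,0.06,0.00015,0,0,0.06,0.00015,0,0,0.06]

```text
time_s: 27.13
tcp_pos: [0.5159, 0.0268, 0.0564]
eef_rot: [-23.2, 90.0, -58.3]
contact_force: [-0.2, -1.9, 2.6]
gripper_width: 0.0566
```

```bash
python3 st.py
```

```text
t 27.13 z 0.05635 xy 0.5159 0.0268 F [-0.2 -1.9  2.6] M [-0.639  0.308  0.05 ] q6 120.1 w 0.0566 jaw 144.8
```

Emit:
play_rows:
  series: [0.00015,0,0,0.06,0.00015,0,0,0.06,0.00015,0,0,0.06,0.00015,0,0,0.06,0.00015,0,0,0.06]

```text
time_s: 27.55
tcp_pos: [0.516, 0.0267, 0.0558]
eef_rot: [-2.3, 90.0, -54.6]
contact_force: [-1.7, -1.1, 4.6]
gripper_width: 0.0571
```

```bash
python3 st.py
```

```text
t 27.55 z 0.05584 xy 0.5160 0.0267 F [-1.7 -1.1  4.6] M [-0.886  0.517  0.107] q6 102.9 w 0.0571 jaw 127.6
```

Emit:
play_rows:
  series: [0.0001,0,0,0.05,0.0001,0,0,0.05,0.0001,0,0,0.05,0.0001,0,0,0.05,0.0001,0,0,0.05]

```text
time_s: 27.97
tcp_pos: [0.5161, 0.0266, 0.0555]
eef_rot: [16.6, 90.0, -50.0]
contact_force: [-1.0, -1.4, 7.1]
gripper_width: 0.0568
```

```bash
python3 st.py
```

```text
t 27.97 z 0.05552 xy 0.5161 0.0266 F [-1.  -1.4  7.1] M [-0.995  0.707  0.152] q6 88.6 w 0.0568 jaw 113.4
```

Emit:
play_rows:
  series: [-0.0002,0,0,0.03,-0.0002,0,0,0.03,-0.0002,0,0,0.03,-0.0002,0,0,0.03,0,0,0,0.03]

```text
time_s: 28.38
tcp_pos: [0.5157, 0.0266, 0.0558]
eef_rot: [-27.8, 90.0, -102.9]
contact_force: [-0.0, -1.5, 1.7]
gripper_width: 0.0569
```

```bash
python3 st.py
```

```text
t 28.38 z 0.05584 xy 0.5157 0.0266 F [-0.  -1.5  1.7] M [-0.772  0.393  0.124] q6 80.0 w 0.0569 jaw 104.8
```

Emit:
play_rows:
  series: [0,0,0,0.04,0,0,0,0.04,0,0,0,0.04,0,0,0,0.04,0,0,0,0.04]

```text
time_s: 28.8
tcp_pos: [0.5154, 0.0265, 0.0555]
eef_rot: [-51.3, 89.9, -137.9]
contact_force: [0.7, -1.6, -1.0]
gripper_width: 0.0566
```

```bash
python3 st.py
```

```text
t 28.80 z 0.05552 xy 0.5154 0.0265 F [ 0.7 -1.6 -1. ] M [-0.884  0.288  0.256] q6 68.6 w 0.0566 jaw 93.3
```

Emit:
play_rows:
  series: [0,0,0,0,0,0,0,0,0,0,0,0,0.0001,0,0,0.04,0.0001,0,0,0.04]

```text
time_s: 29.22
tcp_pos: [0.5155, 0.0266, 0.0554]
eef_rot: [-50.3, 90.0, -141.4]
contact_force: [-1.4, -3.0, -0.2]
gripper_width: 0.057
```

```bash
python3 st.py
```

```text
t 29.22 z 0.05537 xy 0.5155 0.0266 F [-1.4 -3.  -0.2] M [-1.113  0.5    0.278] q6 64.1 w 0.0570 jaw 88.8
```

Run:
```python
from plant import *
from h import *
s=get_state();w=capture("wrist");cv2.imwrite("pics/w11.png",cv2.resize(w["img"][170:300,180:330],None,fx=5,fy=4.5,interpolation=cv2.INTER_CUBIC))
```

Emit:
play_rows:
  series: [0,0,0,0,0,0,0,0,0,0,0,0,0,0,0,0,0,0,0,0]
  jaw: 88

```text
time_s: 29.68
tcp_pos: [0.516, 0.0272, 0.0556]
eef_rot: [124.9, 90.0, 33.8]
contact_force: [-0.3, -0.4, -1.4]
gripper_width: 0.0764
```

```bash
python3 st.py
python3 - <<'E'
from plant import *
from h import *
s=get_state();w=capture("wrist");cv2.imwrite("pics/w12.png",cv2.resize(w["img"][170:300,180:330],None,fx=5,fy=4.5,interpolation=cv2.INTER_CUBIC))
E
```

```text
t 29.68 z 0.05556 xy 0.5160 0.0272 F [-0.3 -0.4 -1.4] M [-0.121  0.15   0.023] q6 64.1 w 0.0764 jaw 88.9
```

View pics/w11.png

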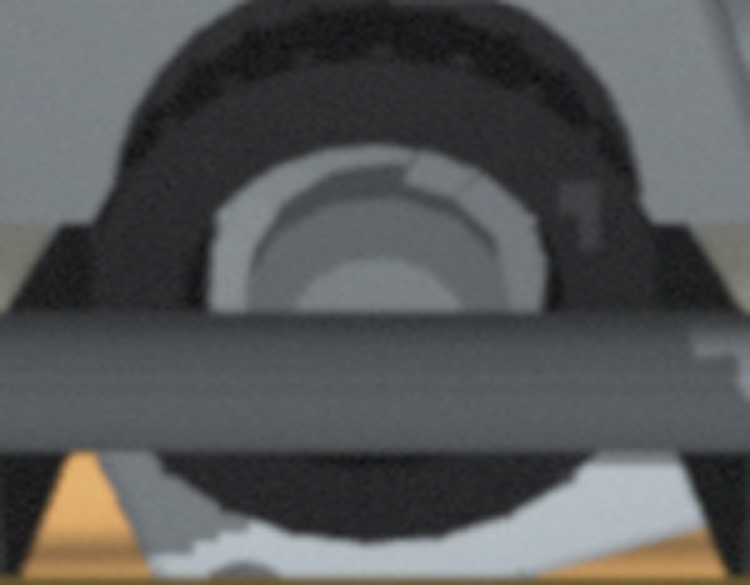

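View pics/w12.png

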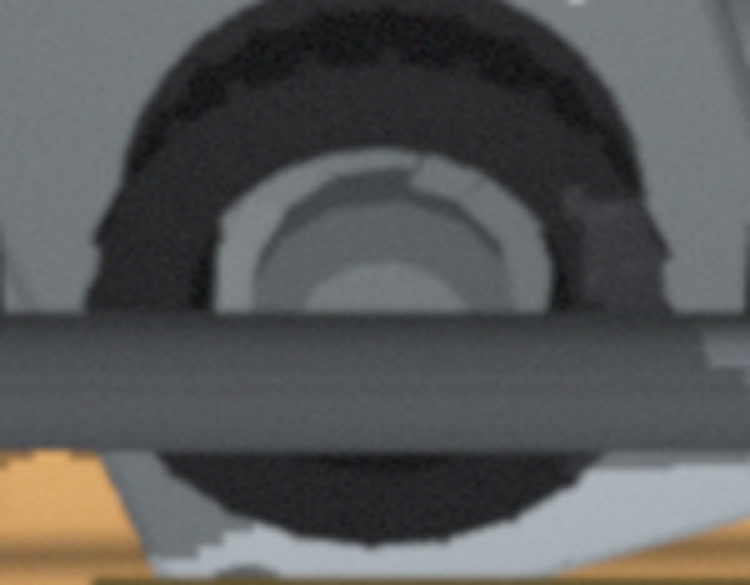

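Emit:
play_rows:
  series: [0,0,0,0,0,0,0,0,0,0,0,0,0,0,0,0,0,0,0,0]
  jaw: 0

```text
time_s: 30.15
tcp_pos: [0.5157, 0.0268, 0.0555]
eef_rot: [-22.1, 90.0, -113.2]
contact_force: [-0.2, -1.7, -0.2]
gripper_width: 0.057
```

Emit:
play_rows:
  series: [0,0,0,0,0,0,0,0,0,0,0,0,0,0,0,0,0,0,0,0]

```text
time_s: 30.57
tcp_pos: [0.5157, 0.0268, 0.0555]
eef_rot: [-29.0, 90.0, -120.2]
contact_force: [0.5, -2.8, 0.9]
gripper_width: 0.0566
```

```bash
python3 st.py
```

```text
t 30.57 z 0.05547 xy 0.5157 0.0268 F [ 0.5 -2.8  0.9] M [-1.25   0.025 -0.037] q6 64.1 w 0.0566 jaw 88.9
```

Emit:
play_rows:
  series: [0,0,0,0,0,0,0,0,0,0,0,0,0.0001,0,0,0.03,0.0001,0,0,0.03]

```text
time_s: 30.98
tcp_pos: [0.5158, 0.0269, 0.0553]
eef_rot: [-4.0, 90.0, -98.7]
contact_force: [-0.5, -2.5, 2.7]
gripper_width: 0.0568
```

```bash
python3 st.py
```

```text
t 30.98 z 0.05534 xy 0.5158 0.0269 F [-0.5 -2.5  2.7] M [-1.251  0.218  0.222] q6 60.6 w 0.0568 jaw 85.4
```

Emit:
play_rows:
  series: [0,0,0,0,0,0,0,0,0,0,0,0,0,0,0,0,0,0,0,0]
  jaw: 95

```text
time_s: 31.4
tcp_pos: [0.5159, 0.0272, 0.0552]
eef_rot: [161.1, 90.0, 66.6]
contact_force: [-0.4, 0.4, 0.3]
gripper_width: 0.0814
```

Emit:
play_rows:
  series: [-0.005,0,0,0,-0.01,0,0,0,-0.02,0,0,0,-0.03,0,0,0,-0.03,0,0,0]

```text
time_s: 31.82
tcp_pos: [0.5153, 0.0267, 0.1518]
eef_rot: [-58.0, 89.9, -152.5]
contact_force: [1.2, 0.5, -0.7]
gripper_width: 0.0834
```

Emit:
play_rows:
  series: [-0.02,-0.02,0,0,0,-0.03,0,0,0,-0.01,0,0,0,0,0,0,0,0,0,0]

```text
time_s: 32.23
tcp_pos: [0.4561, 0.0319, 0.1713]
eef_rot: [118.0, 89.9, 23.5]
contact_force: [0.3, -0.2, -0.2]
gripper_width: 0.0834
```

```bash
python3 st.py
python3 - <<'E'
from plant import *
from h import *
for n in("wrist","scene"):
    w=capture(n);cv2.imwrite(f"pics/{n}13.png",w["img"])
    u,v=proj(w,[.516,.0268,.07]);print(n,u,v);crop(w["img"],u,v,100,80,7,f"pics/{n}13c.png")
E
```

```text
t 32.23 z 0.17131 xy 0.4561 0.0319 F [ 0.3 -0.2 -0.2] M [-0.056  0.103 -0.014] q6 56.7 w 0.0834 jaw 85.5
wrist 256.2993729932073 113.91126974521924
scene 259.03975849305687 154.8457210828088
```

View pics/wrist13.png

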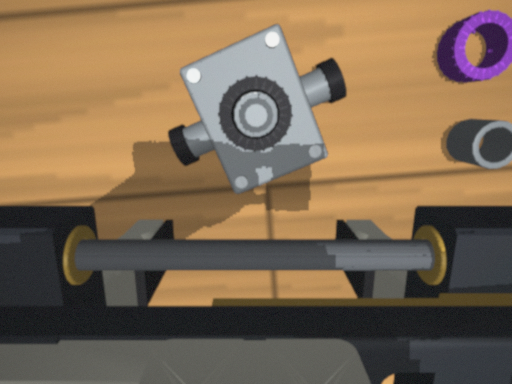

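View pics/scene13.png

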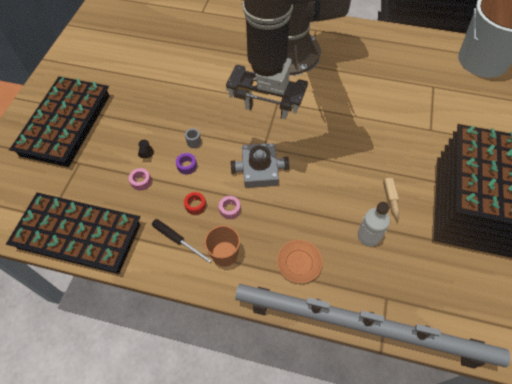

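```bash
python3 -c "
from plant import *
print(close_job())"; python3 st.py
```

```text
the job is handed in; nothing more can be done
None
the job is handed in; nothing more can be done
```

The black ring is screwed onto the stud against the seal, released, and the job is handed in at about 32 s. I estimate the load on the seal at 10 to 13 N, but I could not read it directly.

- **Setting down:** The first set-down stopped at about 66 mm, so I lifted 8 mm, turned 0.8 rad clockwise and set it down again. It then stopped at about 64 mm, on the thread.
- **Screwing:** I turned it about 0.94 turn clockwise in total, with one long regrip at 0.73 turn. The z-travel followed the thread until the seal touched, about when I regripped.
- **Tightening:** After touch the force and moment rose and the ring was drawn down onto the seal.
- **Repeat check:** I released, regripped and turned another 0.06 rad as a second check.

| Last check | Result |
|---|---|
| Turning moment | 0.22 N m, suggesting 12–14 N |
| Turns since touch, less the 1.5 mm play | about 10 N |
| Height-based estimate | about 8 N |

The moment and height readings disagree somewhat, but all three lie within 5–20 N. After retreating, the pictures show the ring concentric and level on the stud and the other things where they were. The gripper is clear of everything, with contact force about zero.

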